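Teaspoon into the cutlery case, lid held half open

ROBOT

A 6-joint arm with a two-finger parallel gripper is mounted at the origin on the work surface; the furniture and walls round the work are solid. World frame = base frame: x ahead of the robot, y to its left, z up, the work surface at z = 0. Lengths are in m, angles in rad, forces in N, time in s.
With the tool pointing down it reaches from about 0.375 to 0.975 m from the base axis. Payload 3.8 kg.
Tool frame: the origin (TCP) lies midway between the tips of the shut fingers; the grasp point (between the pads) lies 19 mm behind it; z points along the fingers, y is the line along which they close (so a half turn about z gives the same grasp; the last joint's range is limited). The gripper opens to 85 mm and grips with 20 to 120 N. Pads are 22 mm wide; open, the fingers measure 114 mm over their backs; the gripper's body (76 mm by 85 mm) begins 54 mm behind the grasp point. The pads swing forward as they close: fully open they stand 13 mm farther back than shut.
Start: joints at [1.184, 0.264, 1.604, -0, 1.274, -0.037], TCP at [0.231, 0.634, 0.231] pointing down, gripper open.
Joint ranges: [-2.63, 2.63], [-0.94, 2.18], [0.31, 2.57], [-1.31, 4.45], [0, 2.66], [-2.55, 2.55]. Speed limits (rad/s): [2.57, 2.57, 3.14, 3.14, 3.14, 3.14].

INTERFACE

Orientations are given as a rotation vector (axis times angle).
In Python, from workcell import read_state, vision, ticket gives the robot as it stands. The module is installed in compiled form; this text tells all that it offers.
- The arm moves only by the tool jog_arm, never from a script. Its arguments are lists of equal length, an entry for each row: "turn": the turn, a rotation vector about the tool's x, y, z in rad, a list of three; "delta_pos": the shift along the tool's x, y, z in m, a list of three; "gripper": the finger opening in m, from 0 to 0.0854. In form: {"turn": [[rx, ry, rz], ...], "delta_pos": [[dx, dy, dz], ...], "gripper": [gripper, ...]}. A call has 1 to 20 rows; each row shifts and turns the commanded pose from where the row before left it, along the tool's axes as they then stand; what a row does not reach is not made up. A row lasts 1/12 s, in which the tool goes at most 41.7 mm and 7.16 degrees, less where a joint would pass 70% of its speed; a pose out of reach is approached as far as the arm can. A call with a gripper value outside its range is refused whole. The fingers move at their own pace and stop on an object; "grip_force" is the grip in N (left out, the last holds). Time passes only in rows, so rows that do not move let the fingers close. It gives the time, the measured TCP pose, the force, the opening and the grip force at its end, in the units of the state.
- read_state(): the state, without advancing time (a new reading comes with each control period).
- vision.read_camera(name): name is "scene" or "top"; returns the picture (480x640x3 uint8, red, green, blue); there is no depth.
- vision.calibration(name): a dict with "vfov" (degrees; the focal length in pixels is half the picture's height over the tangent of half this angle, whatever the lens; pixels are square), "cx", "cy" (the principal point, pixels), "R" (3x3) and "t" (3): a world point X has camera coordinates R X + t. Camera axes: x right, y down, z forward; pixel columns grow to the right and rows downward; lengths in m; the calibration is good to about 2 mm. A picture is of the moment at which its call begins. calibration takes no time and is no camera call.
- ticket.finish_job(): hands the job in; it is judged then, once.
The state is a dict: "time": time; "q": joint angles; "joint_vel": joint speeds; "joint_torque": joint torques, N m; "tool_pos": TCP position; "tcp_rot": TCP orientation; "wrist_force": force on the tool from outside, world axes, zero at the start; "torque": the same for the moment, N m; "width": opening from 0.0 (shut) to 1.0 (fully open); "grip_force": force on a finger pad.
Only numpy, scipy, OpenCV 4.12 (cv2) and the standard library are available. Lean on these libraries where they do the work, as an engineer would, in place of code of your own. Each camera call takes 0.05 s, during which the arm holds its last target. There are 200 camera calls.

TASK

I want to photograph this wooden cutlery case: lay the loose teaspoon flat in the empty half of the case, parallel to the teaspoon already in the other half and with its bowl pointing the same way, and let go of it. Then take the lid, which leans back open, by the tab on its edge, swing it down to 60 degrees above closed without ever letting it drop shut, and finish while still holding it still there: it would fall if you let go. Leave the fork and everything else on the table where they are.

Things in the scene. Friction and masses are not known exactly. Their poses are not given: they have to be found in the camera images.
- case: Fixed wooden cutlery case, 200 (x) by 240 mm (y), walls 10 thick, 46 high. Origin: centre of its underside, on the table; x points from the front wall (robot's side) to the hinge wall. Lined floor 12 mm above the origin; a rib along x, 8 wide, its top 19 above the table, parts two halves, each 180 x 106 mm inside. The -y half (robot's right) is empty; the +y half holds a teaspoon.
- empty_half (a point): Centre of the empty half's floor, on its lining, 12 mm above the table; axes as the case.
- lid (a joint): Angle of the lid in rad: 0 closed and level, grows as it opens; 1.047 is 60 degrees. Range 0 to 1.75; it starts leaning back at the stop, 1.75, by its own weight, a little past upright, behind the case; below about 1.5 it falls shut when let go. Hinge nearly frictionless; lid 200 x 240 x 12 mm, 0.2 to 0.45 kg.
- lid_hinge (a point): Middle of the hinge line, 46 mm above the table over the back face of the case's hinge wall. Turns with the lid: its y axis is the hinge line (parallel to the case's y), its -x axis points along the lid from the hinge to the free edge, its z is the normal of the lid's outer face (up when closed).
- lid_tab (a point): Grip point in the dark wooden tab in the middle of the lid's free edge: 220 mm from the hinge along the lid's -x, 6 mm along its z (mid-thickness). The tab sticks out 35 mm past the edge, 26 mm wide (y), 12 mm thick (z); this point is 20 mm beyond the lid's edge, 15 mm short of the tab's end. Axes as lid_hinge. About 0.26 m above the table at the start.
- spoon_mid (a point): Loose steel teaspoon to be laid in the case, lying on the table, 147 mm long, 28 mm wide at the bowl, 11 mm high: the point half-way along and half-way up, 5.5 mm above what it lies on. its -y axis points along it to the bowl, z up. It may lie left or right of the fork.
- spoon_bowl (a point): Point in the bowl of the loose teaspoon, 55 mm from its middle along its -y.
- laid_spoon_mid (a point): Same kind of teaspoon, loose, already in the case in the half at +y, bowl towards the hinge: half-way along and half-way up; its -y axis points to its bowl. Stays there.
- laid_spoon_bowl (a point): Point in the bowl of the teaspoon in the case, 55 mm from its middle along its -y.
- fork_mid (a point): Steel fork, 197 x 25 x 13 mm, lying on the table beside the loose teaspoon: its middle, half-way up; its -y axis points to the tines. Stays there.
- tin_mid (a point): Centre of a flat round tin, diameter 58 mm, 22 mm high; bystander.
- eggcup_mid (a point): Centre of an egg cup, diameter 47 mm, 56 mm high; bystander.
- spool_mid (a point): Centre of a wooden spool, diameter 34 mm, 40 mm high; bystander.
- canister_mid (a point): Centre of a white lidded canister, diameter 67 mm, 76 mm high; bystander.
- salt_mid (a point): Centre of a grey translucent shaker, diameter 42 mm, 76 mm high; bystander.
- spoon: The loose teaspoon itself: origin under its middle.
Mind the look-alikes: they are no part of the job. Leave any orange or turquoise look-alike of the spoon alone.

How it is judged:
By the outcome, as a careful person would: the job done as asked, in the order asked, and still so for the second after the job is handed in, while the arm keeps its last pose, push and grip.
It also fails if it takes over 48 s, if anything falls off the work surface, if the arm or the gripper's body presses on something with over 40 N, if the wrist force passes 120 N, or if a joint passes its speed limit or range.

## Working session

There is one attempt and no reset: what is moved stays moved. The work goes in short steps, Python scripts to look and compute and a tool call to move; the robot and the scene stay as the last step left them, time stands still between calls to the robot, and variables do not carry over. Pictures are saved under pics/ and viewed, at most 13 in all, crops included, and the job is handed in when it is done.

Besides the shell and the picture viewer there is one more tool, called after "Request:" as name(argument=value, ...) on one line, values as JSON. jog_arm: Moves the arm, as the interface text tells. Its arguments: {"type":"object","properties":{"turn":{"type":"array","items":{"type":"array","items":{"type":"number"}}},"delta_pos":{"type":"array","items":{"type":"array","items":{"type":"number"}}},"gripper":{"type":"array","items":{"type":"number"}},"grip_force":{"type":"number"}},"required":["turn","delta_pos","gripper"]}

```bash
mkdir -p pics
cat > h.py <<'E'
import numpy as np, cv2
from scipy.spatial.transform import Rotation as Ro
from workcell import read_state, vision, ticket
def snap(n,f):
    im=vision.read_camera(n); cv2.imwrite('pics/'+f,im[:,:,::-1]); return im
def K(n):
    c=vision.calibration(n); f=240/np.tan(np.radians(c['vfov'])/2); return c,f
def proj(n,X):
    c,f=K(n); p=np.array(c['R'])@np.array(X)+np.array(c['t']); return p[0]/p[2]*f+c['cx'],p[1]/p[2]*f+c['cy']
def back(n,u,v,z):
    c,f=K(n); R=np.array(c['R']); o=-R.T@np.array(c['t']); d=R.T@np.array([(u-c['cx'])/f,(v-c['cy'])/f,1]); return o+d*(z-o[2])/d[2]
E
python3 - <<'E'
from h import *
snap('scene','s0.png');snap('top','t0.png')
print(read_state())
for n in('scene','top'):
    c,f=K(n);print(c,f,-np.array(c['R']).T@np.array(c['t']))
E
```

```text
{'time': 0.1, 'q': array([ 1.18409898e+00,  2.64685062e-01,  1.60524203e+00,  9.60994903e-06,
        1.27369555e+00, -3.68962733e-02]), 'joint_vel': array([ 0.0006671 , -0.00325932, -0.00413191,  0.00041798,  0.00180205,
        0.00098968]), 'joint_torque': array([-3.64312164e-04, -5.16711867e+01, -3.68587196e+01, -6.71195971e-05,
        6.24297943e-03, -7.77966670e-05]), 'tool_pos': array([0.23107728, 0.63351251, 0.23007916]), 'tcp_rot': array([-0.54659742, -3.09323269,  0.00311397]), 'wrist_force': array([-0.07682204,  0.05728452,  0.26218488]), 'torque': array([-0.0396712 , -0.01769574,  0.06261409]), 'grip_force': 0.0, 'width': 1.0022705175054165}
{'vfov': 47.34123956200883, 'cx': 326.98233573962983, 'cy': 232.10315086051384, 'R': array([[ 0.85484662, -0.51882192,  0.00781431],
       [-0.269708  , -0.45715427, -0.84750668],
       [ 0.44327739,  0.72238064, -0.53072721]]), 't': array([-0.44267424,  0.13115362,  1.09733055])} 547.4978873050375 [-0.07263007 -0.96240201  0.69699594]
{'vfov': 44.55360881910859, 'cx': 321.6351484131687, 'cy': 239.53045955102186, 'R': array([[ 0.02939682, -0.99955293, -0.00545678],
       [-0.99728608, -0.02896063, -0.06768862],
       [ 0.06750033,  0.0074318 , -0.99769157]]), 't': array([-0.09544655,  0.48201433,  1.39314297])} 585.8559265887475 [ 0.38947441 -0.091798    1.42203306]
```

View pics/s0.png

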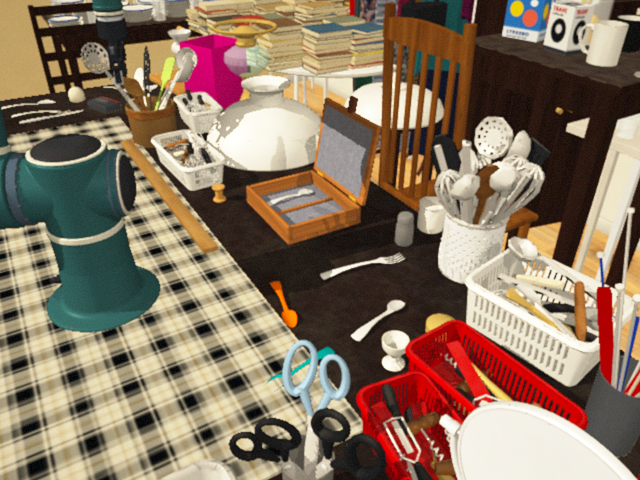

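View pics/t0.png

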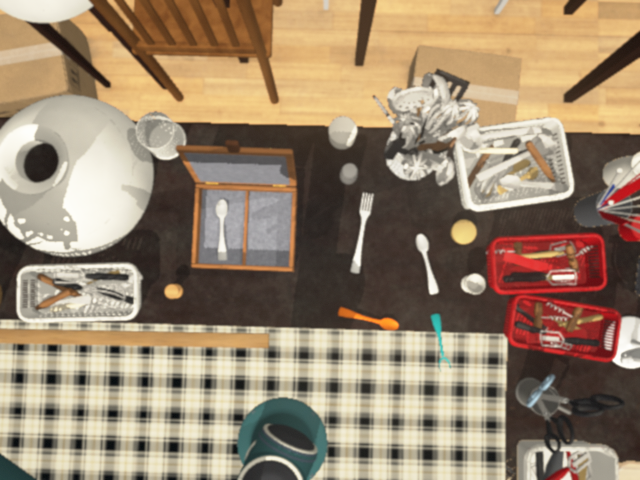

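s0 and t0 show these things that could be taken for the loose teaspoon (pixels in the top picture):
- steel teaspoon (427,262), bowl up at (422,242)
- teaspoon in the case (222,230)
- fork (363,232)
- orange look-alike (368,320)
- turquoise look-alike (440,338)

I choose (427,262), which is at (378,320) in the scene picture. The case is at about (245,228) and the lid tab at about (232,146).

Run:
```python
from h import *
t=cv2.imread('pics/t0.png');s=cv2.imread('pics/s0.png')
a=cv2.resize(t[135:285,170:310],None,fx=4,fy=4,interpolation=cv2.INTER_CUBIC)[:600]
b=cv2.resize(t[225:300,402:452],(240,360),interpolation=cv2.INTER_CUBIC)
b=np.vstack([b,np.zeros((240,240,3),np.uint8)])
cv2.imwrite('pics/c1.png',np.hstack([a,b]))
cv2.imwrite('pics/c2.png',cv2.resize(s[85:245,240:385],None,fx=3.7,fy=3.7,interpolation=cv2.INTER_CUBIC))
# spoon blob
for nm,(x0,x1,y0,y1) in dict(spoon=(405,450,228,298),fork=(345,380,188,278)).items():
    g=t[y0:y1,x0:x1].min(2); m=(g>95).astype(np.uint8)
    n,l,st,c=cv2.connectedComponentsWithStats(m); i=1+st[1:,4].argmax(); 
    ys,xs=np.nonzero(l==i); P=np.c_[xs+x0,ys+y0].astype(float)
    W=np.array([back('top',u,v,.006)[:2] for u,v in P]); c=W.mean(0); d=np.linalg.svd(W-c,full_matrices=False)[2][0]
    d*=np.sign(d[0]); q=(W-c)@d; r=(W-c)@np.array([-d[1],d[0]])
    print(nm,c,d,q.min(),q.max(),'mid',c+d*(q.min()+q.max())/2, len(P), [np.round(np.ptp(r[(q>k)&(q<k+.015)]),4) for k in np.arange(q.min(),q.max(),.015)])
```

```text
spoon [ 0.43670363 -0.33639924] [0.96632649 0.25731909] -0.07714717069859396 0.07342653088304583 mid [ 0.43490595 -0.33687794] 520 [np.float64(0.0257), np.float64(0.0234), np.float64(0.0193), np.float64(0.0152), np.float64(0.0123), np.float64(0.0112), np.float64(0.0153), np.float64(0.0276), np.float64(0.0306), np.float64(0.0276), np.float64(0.0024)]
fork [ 0.5116073 -0.1773383] [ 0.99040061 -0.13822674] -0.10571359882419988 0.09305262518369074 mid [ 0.50533758 -0.17646326] 699 [np.float64(0.0234), np.float64(0.023), np.float64(0.0222), np.float64(0.0175), np.float64(0.0155), np.float64(0.0135), np.float64(0.0127), np.float64(0.0124), np.float64(0.0148), np.float64(0.0271), np.float64(0.0291), np.float64(0.0292), np.float64(0.0292), np.float64(0.0248)]
```

View pics/c1.png

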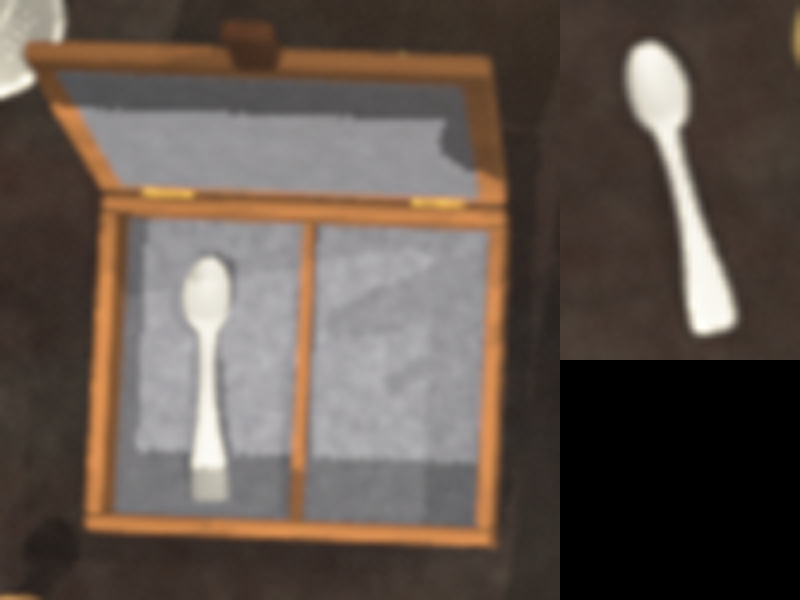

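View pics/c2.png

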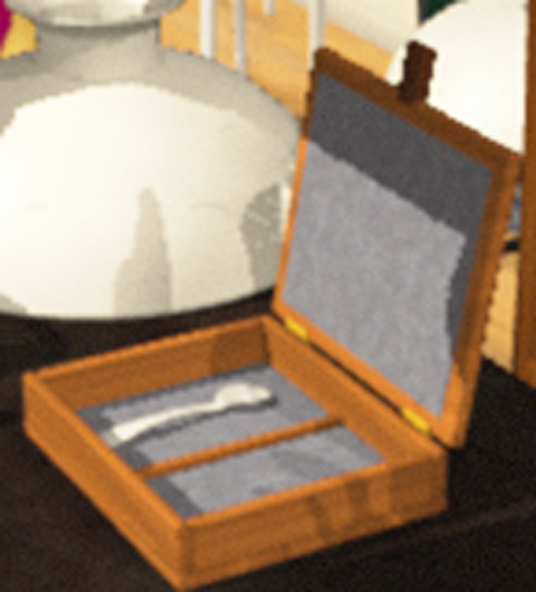

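```bash
cat > fit.py <<'E'
from h import *
from scipy.optimize import least_squares
T=lambda u,v:(170+u/4,135+v/4); S=lambda u,v:(240+u/3.7,85+v/3.7)
# case-frame pts
obs=[('scene',(-.1,.12,.046),S(23,376)),('scene',(-.1,-.12,.046),S(182,526)),('scene',(.1,-.12,.046),S(447,452)),('scene',(-.1,-.12,0),S(180,590)),('scene',(-.1,.12,0),S(25,430)),('scene',(.1,-.12,0),S(445,512)),
('top',(-.1,.12,.046),T(88,517)),('top',(-.1,-.12,.046),T(495,533)),('top',(.1,.12,.046),T(103,200)),('top',(.1,-.12,.046),T(505,212)),('top',(.09,.11,.046),T(124,213)),('top',(-.09,-.11,.046),T(478,526)),('top',(.09,-.11,.046),T(490,228))]
def w(p,X):
    c,s=np.cos(p[2]),np.sin(p[2]); return np.array([p[0]+c*X[0]-s*X[1],p[1]+s*X[0]+c*X[1],X[2]])
def lidp(p,a,d,y,z): # along -x d, y, z
    return w(p,(.1-np.cos(a)*d+np.sin(a)*z,y,.046+np.sin(a)*d+np.cos(a)*z))
def res(p): return np.ravel([np.subtract(proj(n,w(p,X)),uv) for n,X,uv in obs])
r=least_squares(res,[.5,.09,0],x_scale=[.01,.01,.01],loss='soft_l1');P=r.x
if __name__=='__main__':
    print(P,np.degrees(P[2])); print(res(P).reshape(-1,2).round(1).tolist())
    for n,f in(('top',lambda u:((u[0]-170)*4,(u[1]-135)*4)),('scene',lambda u:((u[0]-240)*3.7,(u[1]-85)*3.7))):
        print(n,[np.round(f(proj(n,lidp(P,1.75,*k))),0).tolist() for k in((.2,.12,0),(.2,-.12,0),(.235,.013,0),(.235,-.013,0))])
    print('tab',lidp(P,1.75,.22,0,.006),'empty',w(P,(0,-.057,.012)))
    for u in (T(208,280),T(209,490)): print('laid',back('top',*u,.017))
    b=back('scene',378,320,.006);print('spoon from scene',b)
    for u,v,z,n in((348,173,.076,'salt'),(473,283,.056,'egg'),(463,232,.022,'tin'),(342,132,.076,'can'),(173,291,.04,'spool')):print(n,back('top',u,v,z).round(3))
E
python3 fit.py
```

```text
[ 0.50566472  0.10133587 -0.00819093] -0.469305551066252
[[-0.5, -0.6], [-0.7, 1.0], [1.1, -0.6], [0.4, 0.7], [0.2, 0.4], [0.9, -0.6], [-0.5, 3.8], [-0.2, 3.6], [0.2, -1.3], [0.7, -0.6], [-1.1, -0.2], [-0.1, 0.9], [0.1, -0.6]]
top [[23.0, 63.0], [492.0, 80.0], [221.0, 43.0], [273.0, 45.0]]
scene [[313.0, 44.0], [513.0, 154.0], [405.0, 37.0], [427.0, 48.0]]
tab [0.6507779  0.10014723 0.26140743] empty [0.50519784 0.04433778 0.012     ]
laid [0.56111868 0.16171801 0.017     ]
laid [0.43438121 0.15592727 0.017     ]
spoon from scene [ 0.42496154 -0.33927304  0.006     ]
salt [ 0.637 -0.138  0.076]
egg [ 0.391 -0.436  0.056]
tin [ 0.512 -0.419  0.022]
can [ 0.733 -0.122  0.076]
spool [0.351 0.265 0.04 ]
```

The crops show the steel teaspoon with its bowl up (+x) at about top pixel (421,242) and its tail at (433,294). The laid spoon also has its bowl towards the hinge, and the case and lid match the fitted sizes. The two "front rim" points I picked were the inner edge, so I'll correct them, then measure the spoon directions and plan.

```bash
sed -i 's/T(88,517)/T(85,531)/;s/T(495,533)/T(496,547)/' fit.py
cat >> h.py <<'E'
def axis(f,box,z,th=95):
    t=cv2.imread('pics/'+f);x0,x1,y0,y1=box
    g=t[y0:y1,x0:x1].min(2); m=(g>th).astype(np.uint8)
    n,l,st,c=cv2.connectedComponentsWithStats(m); i=1+st[1:,4].argmax(); ys,xs=np.nonzero(l==i)
    W=np.array([back('top',u+x0,v+y0,z)[:2] for u,v in zip(xs,ys)]); c=W.mean(0); d=np.linalg.svd(W-c,full_matrices=False)[2][0]; d*=np.sign(d[0]); q=(W-c)@d
    e=[W[q<q.min()+.03].mean(0),W[q>q.max()-.04].mean(0)]; v=e[1]-e[0]
    return c+d*(q.min()+q.max())/2, np.ptp(q), np.degrees(np.arctan2(d[1],d[0])), np.degrees(np.arctan2(v[1],v[0])), e
def down(ydeg,tilt=0): # tool y in world dir ydeg, z down
    a=np.radians(ydeg); y=np.array([np.cos(a),np.sin(a),0]); z=np.array([0,0,-1.]); return np.c_[np.cross(y,z),y,z]
def go(pos,R,n=None):
    s=read_state(); Rc=Ro.from_rotvec(s['tcp_rot']).as_matrix()
    print('tool-frame shift',(Rc.T@(np.array(pos)-s['tool_pos'])).round(4),'world',(np.array(pos)-s['tool_pos']).round(4),'turn',Ro.from_matrix(Rc.T@R).as_rotvec().round(4))
E
python3 fit.py
python3 - <<'E'
from h import *
print(axis('t0.png',(405,450,228,298),.006))
for th in (140,160,180):print(axis('t0.png',(208,236,195,262),.017,th)[:4])
go((.40,.15,.23),down(-75)); 
R=Ro.from_rotvec(read_state()['tcp_rot']).as_matrix(); print(R.round(3)); print('2nd leg',R.T@np.array([.035,-.487,0]))
E
```

```text
[ 0.50518331  0.10140203 -0.00833251] -0.47741743112394996
[[-0.7, -0.6], [-0.9, 1.1], [0.9, -0.6], [0.2, 0.8], [-0.0, 0.4], [0.7, -0.6], [0.2, 0.5], [-0.5, 0.3], [0.1, -1.1], [0.7, -0.4], [-1.1, -0.0], [-0.1, 1.1], [0.0, -0.4]]
top [[22.0, 64.0], [492.0, 81.0], [221.0, 44.0], [273.0, 46.0]]
scene [[313.0, 44.0], [512.0, 155.0], [405.0, 37.0], [427.0, 48.0]]
tab [0.65029632 0.10019284 0.26140743] empty [0.50470836 0.04440401 0.012     ]
laid [0.56111868 0.16171801 0.017     ]
laid [0.43438121 0.15592727 0.017     ]
spoon from scene [ 0.42496154 -0.33927304  0.006     ]
salt [ 0.637 -0.138  0.076]
egg [ 0.391 -0.436  0.056]
tin [ 0.512 -0.419  0.022]
can [ 0.733 -0.122  0.076]
spool [0.351 0.265 0.04 ]
(array([ 0.43490595, -0.33687794]), np.float64(0.1505737015816398), np.float64(14.911045618655391), np.float64(14.847162990186366), [array([ 0.37647283, -0.35228017]), array([ 0.4868634 , -0.32301649])])Traceback (most recent call last):
  File "<stdin>", line 3, in <module>
  File "h.py", line 16, in axis
    W=np.array([back('top',u+x0,v+y0,z)[:2] for u,v in zip(xs,ys)]); c=W.mean(0); d=np.linalg.svd(W-c,full_matrices=False)[2][0]; d*=np.sign(d[0]); q=(W-c)@d
                ~~~~^^^^^^^^^^^^^^^^^^^
  File "h.py", line 11, in back
    c,f=K(n); R=np.array(c['R']); o=-R.T@np.array(c['t']); d=R.T@np.array([(u-c['cx'])/f,(v-c['cy'])/f,1]); return o+d*(z-o[2])/d[2]
        ~^^^
  File "h.py", line 7, in K
    c=vision.calibration(n); f=240/np.tan(np.radians(c['vfov'])/2); return c,f
ValueError: time passes only in moves, steps and waits
```

```bash
sed -i 's/^def K/from functools import lru_cache\n@lru_cache(None)\ndef K/' h.py
python3 - <<'E'
from h import *
for th in (140,160,180):print(axis('t0.png',(208,236,195,262),.017,th)[:4])
go((.40,.15,.23),down(-75)); 
R=Ro.from_rotvec(read_state()['tcp_rot']).as_matrix(); print(R.round(3)); print('2nd leg',R.T@np.array([.035,-.487,0]))
E
```

```text
(array([0.5072575 , 0.16066369]), np.float64(0.15829739684403998), np.float64(3.2949455580241818), np.float64(4.055553369752362))
(array([0.50324816, 0.15960813]), np.float64(0.1450433842575684), np.float64(0.8065686840367944), np.float64(2.076457639183043))
(array([0.50914876, 0.16115854]), np.float64(0.12837599146506115), np.float64(2.648471841988015), np.float64(2.738726044029648))
tool-frame shift [-0.3244 -0.3963  0.0009] world [ 1.689e-01 -4.835e-01 -1.000e-04] turn [-9.00e-04  2.50e-03  2.53e+00]
[[-0.939  0.343 -0.001]
 [ 0.343  0.939 -0.002]
 [ 0.    -0.002 -1.   ]]
2nd leg [-0.19978195 -0.44551137  0.00088682]
```

Request:
jog_arm(turn=[[0,0,0],[0,0,0],[0,0,0],[0,0,0],[0,0,0],[0,0,0],[0,0,0],[0,0,0],[0,0,0],[0,0,0],[0,0,0],[0,0,0],[0,0,0],[0,0,0],[0,0,0],[0,0,0],[0,0,0],[0,0,0],[0,0,0]], delta_pos=[[-0.025,-0.0305,0],[-0.025,-0.0305,0],[-0.025,-0.0305,0],[-0.025,-0.0305,0],[-0.025,-0.0305,0],[-0.025,-0.0305,0],[-0.025,-0.0305,0],[-0.025,-0.0305,0],[-0.025,-0.0305,0],[-0.025,-0.0305,0],[-0.025,-0.0305,0],[-0.025,-0.0305,0],[-0.025,-0.0305,0],[-0.016,-0.036,0],[-0.016,-0.036,0],[-0.016,-0.036,0],[-0.016,-0.036,0],[-0.016,-0.036,0],[-0.016,-0.036,0]], gripper=[0.04,0.04,0.04,0.04,0.04,0.04,0.04,0.04,0.04,0.04,0.04,0.04,0.04,0.04,0.04,0.04,0.04,0.04,0.04], grip_force=40)

```text
time: 1.68
tool_pos: [0.4163, -0.0874, 0.2311]
tcp_rot: [0.547, 3.093, 0.0]
wrist_force: [0.5, 0.1, -0.8]
width: 0.47
grip_force: 0.0
```

Request:
jog_arm(turn=[[0,0,0],[0,0,0],[0,0,0],[0,0,0],[0,0,0],[0,0,0],[0,0,0.115],[0,0,0.115],[0,0,0.115],[0,0,0.115],[0,0,0.115],[0,0,0.115],[0,0,0.115],[0,0,0.115],[0,0,0.115],[0,0,0.115],[0,0,0.115]], delta_pos=[[-0.016,-0.036,0],[-0.016,-0.036,0],[-0.016,-0.036,0],[-0.016,-0.036,0],[-0.016,-0.036,0],[-0.016,-0.036,0],[0,0,0],[0,0,0],[0,0,0],[0,0,0],[0,0,0],[0,0,0],[0,0,0],[0,0,0],[0,0,0],[0,0,0],[0,0,0]], gripper=[0.04,0.04,0.04,0.04,0.04,0.04,0.04,0.04,0.04,0.04,0.04,0.04,0.04,0.04,0.04,0.04,0.04])

```text
time: 3.1
tool_pos: [0.4327, -0.3211, 0.2307]
tcp_rot: [-2.275, -2.165, 0.0]
wrist_force: [0.3, 0.1, 0.2]
width: 0.472
grip_force: 0.0
```

Request:
jog_arm(turn=[[0,0,0.115],[0,0,0.115],[0,0,0.115],[0,0,0.115],[0,0,0.115],[0,0,0.115],[0,0,0.115],[0,0,0.115],[0,0,0.115],[0,0,0.115],[0,0,0.115],[0,0,0],[0,0,0]], delta_pos=[[0,0,0],[0,0,0],[0,0,0],[0,0,0],[0,0,0],[0,0,0],[0,0,0],[0,0,0],[0,0,0],[0,0,0],[0,0,0],[0,0,0],[0,0,0]], gripper=[0.04,0.04,0.04,0.04,0.04,0.04,0.04,0.04,0.04,0.04,0.04,0.04,0.04])

```text
time: 4.18
tool_pos: [0.4328, -0.3212, 0.2308]
tcp_rot: [-3.113, -0.415, 0.001]
wrist_force: [0.8, -0.2, -0.1]
width: 0.468
grip_force: 0.0
```

Run:
```python
from h import *
s=read_state();print(s['time'],s['tool_pos'],s['q'].round(3),s['width'],s['wrist_force'])
go((.435,-.337,.05),down(-75.1))
```

```text
4.1833 [ 0.43283348 -0.32116772  0.23083768] [-0.685  0.007  1.895 -0.     1.241  0.621] 0.46783285766420174 [ 0.80378559 -0.23703713 -0.11413879]
tool-frame shift [-0.002   0.016   0.1808] world [ 0.0022 -0.0158 -0.1808] turn [-0.0007  0.0005  0.005 ]
```

Request:
jog_arm(turn=[[0,0,0.005],[0,0,0],[0,0,0],[0,0,0],[0,0,0],[0,0,0],[0,0,0],[0,0,0]], delta_pos=[[-0.002,0.016,0],[0,0,0.035],[0,0,0.035],[0,0,0.035],[0,0,0.035],[0,0,0.035],[0,0,0.025],[0,0,0]], gripper=[0.04,0.04,0.04,0.04,0.04,0.04,0.04,0.04])

```text
time: 4.85
tool_pos: [0.431, -0.3345, 0.025]
tcp_rot: [-3.107, -0.404, 0.012]
wrist_force: [-1.6, 1.2, 0.1]
width: 0.466
grip_force: 0.0
```

Run:
```python
from h import *
s=snap('scene','s1.png')
u,v=map(int,proj('scene',(.435,-.337,.01)));print(u,v)
a=cv2.resize(s[v-80:v+50,u-65:u+65,::-1],(600,600),interpolation=cv2.INTER_CUBIC)
cv2.imwrite('pics/c3.png',a)
go((.435,-.337,.002),down(-75.1))
```

```text
381 315
tool-frame shift [0.002  0.0018 0.0259] world [ 0.0022 -0.0011 -0.0259] turn [-0.0061  0.0045 -0.0019]
```

View pics/c3.png

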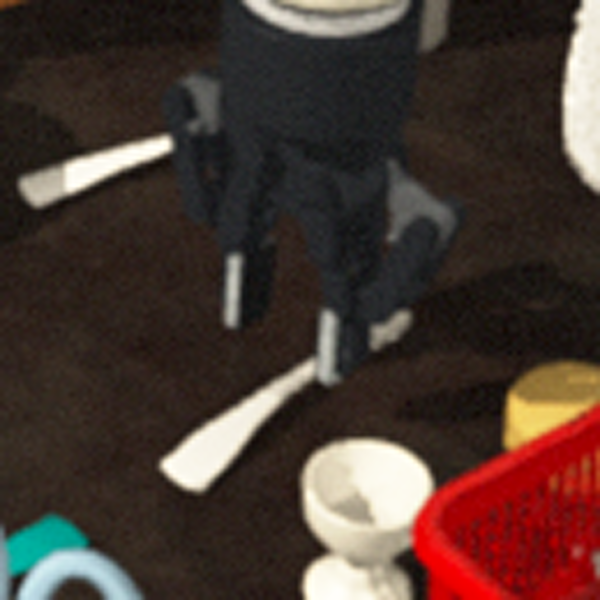

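c3 shows the open fingers at crop (232,325) and (330,380), straddling the middle of the steel spoon, with the fork and egg cup clear. I'll go down and close.

Request:
jog_arm(turn=[[-0.006,0.004,0],[0,0,0],[0,0,0],[0,0,0],[0,0,0],[0,0,0],[0,0,0],[0,0,0],[0,0,0],[0,0,0]], delta_pos=[[0.002,0.002,0.01],[0,0,0.01],[0,0,0.003],[0,0,0],[0,0,0],[0,0,0],[0,0,0],[0,0,0],[0,0,0],[0,0,0]], gripper=[0.04,0.04,0.04,0.04,0,0,0,0,0,0], grip_force=40)

```text
time: 5.73
tool_pos: [0.4384, -0.338, 0.0109]
tcp_rot: [3.112, 0.401, 0.009]
wrist_force: [-3.3, 7.7, 15.2]
width: -0.002
grip_force: 7.7
```

Request:
jog_arm(turn=[[0,0,0],[0,0,0],[0,0,0],[0,0,0]], delta_pos=[[0,0,-0.02],[0,0,-0.02],[0,0,0],[0,0,0]], gripper=[0,0.025,0.025,0.025])

```text
time: 6.07
tool_pos: [0.4391, -0.3399, 0.0505]
tcp_rot: [3.107, 0.401, 0.012]
wrist_force: [0.6, -0.2, 0.3]
width: 0.296
grip_force: 0.0
```

Run:
```python
from h import *
s=snap('scene','s2.png');t=snap('top','t2.png')
u,v=map(int,proj('scene',(.435,-.337,.01)));print(u,v)
a=cv2.resize(s[v-70:v+50,u-60:u+60,::-1],(400,400),interpolation=cv2.INTER_CUBIC)
b=cv2.resize(t[215:305,382:472,::-1],(400,400),interpolation=cv2.INTER_CUBIC)
cv2.imwrite('pics/c4.png',np.hstack([a,b]))
print(read_state()['tool_pos'],read_state()['width'])
go((.435,-.337,.002),down(-75.1))
```

```text
381 315
[ 0.43740562 -0.33853073  0.04821594] 0.2919131517283142
tool-frame shift [-0.0021 -0.0024  0.0462] world [-0.0024  0.0015 -0.0462] turn [ 0.006  -0.0039 -0.0032]
```

View pics/c4.png

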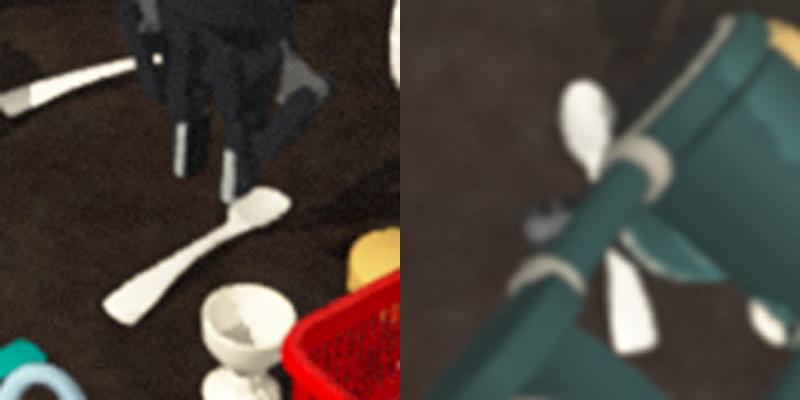

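c4 shows the spoon still in place, possibly about 1 px to the right; its bowl is at (582,110) and its tail at (633,335). The gripper is above it and came away empty: my reading was taken mid-motion, so the fingers closed about 5 mm too high. I'll measure the spoon again and retry lower.

Run:
```python
from h import *
def ends(f):
    t=cv2.imread('pics/'+f).min(2); out=[]
    for x0,x1,y0,y1 in((412,430,230,256),(426,442,278,298)):
        g=(t[y0:y1,x0:x1]>110); ys,xs=np.nonzero(g); out.append(back('top',xs.mean()+x0,ys.mean()+y0,.006)[:2]); print(len(xs),end=' ')
    v=out[0]-out[1]; return out[0].round(4),out[1].round(4),np.degrees(np.arctan2(v[1],v[0]))
print(ends('t0.png'));print(ends('t2.png'))
go((.435,-.337,.002),down(-75.1)); print(read_state()['tool_pos'])
```

```text
218 155 (array([ 0.4818, -0.3244]), array([ 0.3807, -0.3512]), np.float64(14.815567222266383))
197 154 (array([ 0.4845, -0.3284]), array([ 0.3809, -0.3537]), np.float64(13.701928419679382))
tool-frame shift [-0.0021 -0.0024  0.0462] world [-0.0024  0.0015 -0.0462] turn [ 0.006  -0.0039 -0.0032]
[ 0.43740562 -0.33853073  0.04821594]
```

Request:
jog_arm(turn=[[0.006,-0.004,0.013],[0,0,0],[0,0,0],[0,0,0],[0,0,0],[0,0,0],[0,0,0]], delta_pos=[[-0.001,0.001,0.015],[0,0,0.015],[0,0,0.01],[0,0,0.006],[0,0,0],[0,0,0],[0,0,0]], gripper=[0.025,0.025,0.025,0.025,0.025,0.025,0.025])

```text
time: 6.75
tool_pos: [0.4368, -0.3398, 0.002]
tcp_rot: [-3.118, -0.382, 0.001]
wrist_force: [-0.1, -0.5, -0.4]
width: 0.292
grip_force: 0.1
```

No contact and the height is right. Closing.

Request:
jog_arm(turn=[[0,0,0],[0,0,0],[0,0,0],[0,0,0],[0,0,0],[0,0,0]], delta_pos=[[0,0,0],[0,0,0],[0,0,0],[0,0,0],[0,0,0],[0,0,0]], gripper=[0,0,0,0,0,0], grip_force=40)

```text
time: 7.25
tool_pos: [0.437, -0.34, 0.0024]
tcp_rot: [3.118, 0.382, 0.0]
wrist_force: [0.2, 0.7, -0.2]
width: 0.256
grip_force: 38.7
```

Request:
jog_arm(turn=[[0,0,0],[0,0,0],[0,0,0],[0,0,0],[0,0,0],[0,0,0],[0,0,0]], delta_pos=[[0,0,-0.01],[0,0,-0.02],[0,0,-0.03],[0,0,-0.03],[0,0,-0.03],[0,0,0],[0,0,0]], gripper=[0,0,0,0,0,0,0])

```text
time: 7.83
tool_pos: [0.4387, -0.3414, 0.1258]
tcp_rot: [3.114, 0.382, 0.007]
wrist_force: [0.5, -0.3, -1.3]
width: 0.255
grip_force: 38.8
```

Run:
```python
from h import *
s=snap('scene','s3.png');t=snap('top','t3.png')
u,v=map(int,proj('scene',(.435,-.337,.1)));print(u,v)
a=cv2.resize(s[v-70:v+80,u-75:u+75,::-1],(500,500),interpolation=cv2.INTER_CUBIC)
b=cv2.resize(t[215:305,382:436,::-1],(300,500),interpolation=cv2.INTER_CUBIC)
cv2.imwrite('pics/c5.png',np.hstack([a,b]))
print(read_state()['tool_pos'],read_state()['width'],read_state()['wrist_force'])
```

```text
384 277
[ 0.43652221 -0.33959092  0.12216919] 0.2570779869477241 [-0.39104873  0.50312984 -0.43478687]
```

View pics/c5.png

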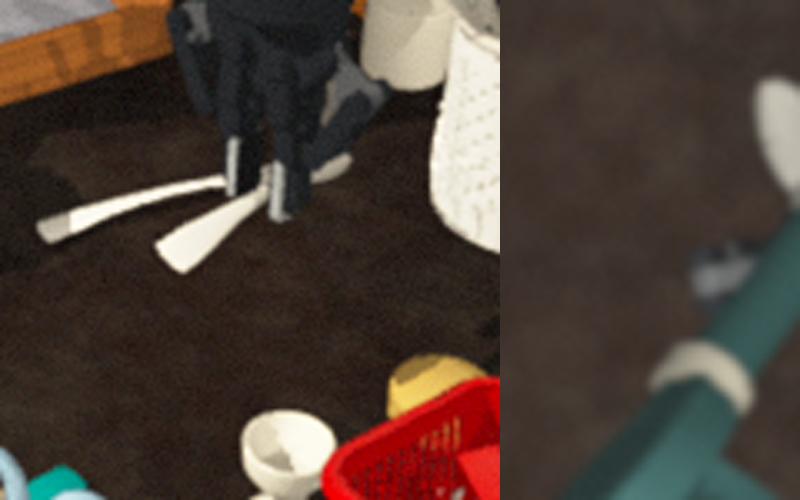

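c5 shows the steel spoon lifted level between the pads, with its tail at crop (180,250) and bowl at (335,165). The fork is still on the table. Next, carry it over the case.

Run:
```python
from h import *
go((.5047,.0444,.122),down(2.5-90))
```

```text
tool-frame shift [ 1.588e-01 -3.562e-01  3.000e-04] world [ 6.82e-02  3.84e-01 -2.00e-04] turn [-0.0004  0.0003  0.2001]
```

Request:
jog_arm(turn=[[0,0,0],[0,0,0],[0,0,0],[0,0,0],[0,0,0],[0,0,0],[0,0,0],[0,0,0],[0,0,0],[0,0,0],[0,0,0],[0,0,0],[0,0,0.05],[0,0,0.05],[0,0,0.05],[0,0,0.05],[0,0,0],[0,0,0],[0,0,0],[0,0,0]], delta_pos=[[0.008,-0.018,0],[0.0135,-0.0303,0],[0.0138,-0.031,0],[0.0138,-0.031,0],[0.0138,-0.031,0],[0.0138,-0.031,0],[0.0138,-0.031,0],[0.0138,-0.031,0],[0.0138,-0.031,0],[0.0138,-0.031,0],[0.0138,-0.031,0],[0.013,-0.029,0],[0,0,0],[0,0,0],[0,0,0],[0,0,0],[0,0,0],[0,0,0],[0,0,0],[0,0,0]], gripper=[0,0,0,0,0,0,0,0,0,0,0,0,0,0,0,0,0,0,0,0])

```text
time: 9.6
tool_pos: [0.5045, 0.044, 0.1217]
tcp_rot: [3.141, 0.07, -0.002]
wrist_force: [0.2, -0.0, -0.3]
width: 0.253
grip_force: 38.9
```

Run:
```python
from h import *
s=snap('scene','s4.png');t=snap('top','t4.png')
u,v=map(int,proj('scene',(.505,.044,.1)))
a=cv2.resize(s[v-70:v+80,u-75:u+75,::-1],(400,400),interpolation=cv2.INTER_CUBIC)
b=cv2.resize(t[165:285,200:320,::-1],(400,400),interpolation=cv2.INTER_CUBIC)
cv2.imwrite('pics/c6.png',np.hstack([a,b]));print(u-75,v-70)
print(read_state()['tool_pos'],read_state()['width'],read_state()['wrist_force'])
go((.5047,.0444,.016),down(2.5-90))
```

```text
238 115
[0.50480042 0.04397661 0.1220928 ] 0.2576005273283282 [-0.69300179 -0.56101    -0.81921625]
tool-frame shift [-0.     -0.0004  0.1061] world [-1.000e-04  4.000e-04 -1.061e-01] turn [-0.      0.0004  0.0004]
```

View pics/c6.png

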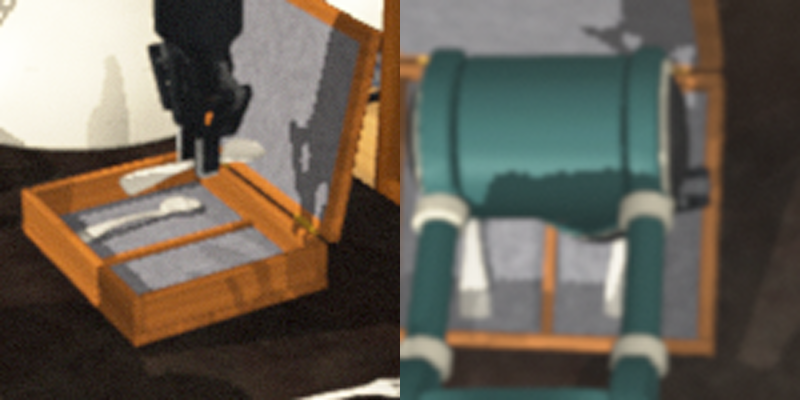

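Run:
```python
from h import *
S=lambda u,v:(238+u*.375,115+v*.375)
a=back('scene',*S(125,184),.127);b=back('scene',*S(262,150),.127);print(a,b,np.hypot(*(b-a)[:2]),np.degrees(np.arctan2(*(b-a)[1::-1])),(a+b)/2)
a=back('scene',*S(90,230),.019);b=back('scene',*S(201,205),.019);print('laid',np.hypot(*(b-a)[:2]),np.degrees(np.arctan2(*(b-a)[1::-1])),(a+b)/2)
```

```text
[0.4279514  0.03874907 0.127     ] [0.56440833 0.03602635 0.127     ] 0.13648408300527007 -1.1430664332292815 [0.49617986 0.03738771 0.127     ]
laid 0.1179112072027083 -4.658995397804249 [0.50783169 0.15470476 0.019     ]
```

The spoon is level, lined up with the empty half, and its bowl points at the hinge. I'll lower it and let go.

Request:
jog_arm(turn=[[0,0,0],[0,0,0],[0,0,0],[0,0,0],[0,0,0],[0,0,0],[0,0,0]], delta_pos=[[0,0,0.02],[0,0,0.025],[0,0,0.025],[0,0,0.02],[0,0,0.01],[0,0,0.006],[0,0,0]], gripper=[0,0,0,0,0,0,0])

```text
time: 10.28
tool_pos: [0.5045, 0.0441, 0.0155]
tcp_rot: [-3.141, -0.069, 0.002]
wrist_force: [-0.3, -0.8, -0.8]
width: 0.255
grip_force: 38.9
```

Request:
jog_arm(turn=[[0,0,0],[0,0,0],[0,0,0],[0,0,0],[0,0,0]], delta_pos=[[0,0,0.001],[0,0,0],[0,0,0],[0,0,0],[0,0,0]], gripper=[0,0,0.045,0.045,0.045])

```text
time: 10.7
tool_pos: [0.5057, 0.0442, 0.0161]
tcp_rot: [-3.141, -0.069, -0.003]
wrist_force: [0.1, -0.3, -0.8]
width: 0.527
grip_force: 0.0
```

Request:
jog_arm(turn=[[0,0,0],[0,0,0],[0,0,0],[0,0,0],[0,0,0],[0,0,0],[0,0,0],[0,0,0],[0,0,0],[0,0,0],[0,0,0],[0,0,0],[0,0,0],[0,0,0],[0,0,0]], delta_pos=[[0,0,-0.02],[0,0,-0.03],[0,0,-0.04],[0,0,-0.04],[0,0,-0.04],[0,0,-0.04],[0,0,-0.04],[0,0,-0.04],[0,0,-0.03],[-0.03,0,0],[-0.04,0,0],[-0.02,0,0],[0,0,0],[0,0,0],[0,0,0]], gripper=[0.045,0.045,0.045,0.045,0.045,0.045,0.045,0.045,0.045,0.045,0.045,0.045,0.045,0.045,0.045])

```text
time: 11.95
tool_pos: [0.4154, 0.0402, 0.3357]
tcp_rot: [-3.141, -0.069, -0.002]
wrist_force: [0.1, 0.7, 0.0]
width: 0.531
grip_force: 0.0
```

Run:
```python
from h import *
s=snap('scene','s5.png');t=snap('top','t5.png')
a=cv2.resize(s[165:245,240:365,::-1],(500,320),interpolation=cv2.INTER_CUBIC)
b=cv2.resize(t[135:275,190:300,::-1],(275,350),interpolation=cv2.INTER_CUBIC)
a=np.vstack([a,np.zeros((30,500,3),np.uint8)])
cv2.imwrite('pics/c7.png',np.hstack([a,b]))
s=read_state();print(s['tool_pos'],s['tcp_rot'],s['q'].round(3))
```

```text
[0.41571451 0.04018944 0.33524682] [-3.14081814e+00 -6.88025077e-02 -1.03951392e-04] [ 0.037 -0.29   1.963  0.     1.468  1.564]
```

View pics/c7.png

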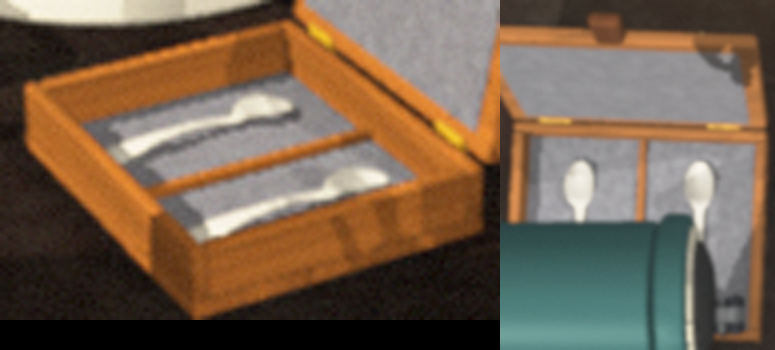

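c7 shows the loose spoon flat in the empty half, bowl (358,178) and tail (205,230). It looks parallel to the laid one, bowl (265,105) and tail (120,152), and points the same way. Next I'll check the angle numerically and plan the lid.

```bash
cat > lid.py <<'E'
from fit import *
def lidpose(a,d,z=.006,tilt=0):
    p=lidp(P,a,d,0,z); cy,sy=np.cos(P[2]),np.sin(P[2]); b=a+tilt
    e=np.array([-np.cos(b)*cy,-np.cos(b)*sy,np.sin(b)]); y=-np.array([-sy,cy,0]); zt=-e
    return p,np.c_[np.cross(y,zt),y,zt]
E
python3 - <<'E'
from lid import *
t=cv2.imread('pics/s5.png').min(2).astype(int); k=lambda u,v:(240+u/4,165+v/4)
for nm,bx in dict(laid=(268,315,186,206),new=(288,340,205,226)).items():
    x0,x1,y0,y1=bx; m=(t[y0:y1,x0:x1]>175); n,l,st,c=cv2.connectedComponentsWithStats(m.astype(np.uint8)); i=1+st[1:,4].argmax(); ys,xs=np.nonzero(l==i)
    W=np.array([back('scene',u+x0,v+y0,.018)[:2] for u,v in zip(xs,ys)]);c=W.mean(0);d=np.linalg.svd(W-c,full_matrices=False)[2][0];d*=np.sign(d[0]);q=(W-c)@d
    print(nm,len(xs),np.ptp(q),np.degrees(np.arctan2(d[1],d[0])),c+d*(q.max()+q.min())/2)
p0,R0=lidpose(1.75,.30); go(p0,R0); print(p0); p,R=lidpose(1.75,.206); print(p)
print('chair',back('top',270,100,0),back('top',270,50,.4),back('top',240,55,.3))
E
```

```text
laid 140 0.1216005649481933 3.3007152343676824 [0.50645566 0.16504748]
new 77 0.062094369575943276 9.200187394364637 [0.47350493 0.04890638]
tool-frame shift [ 0.2512 -0.0489 -0.0049] world [0.2488 0.0599 0.0049] turn [ 0.0047 -0.1792  0.052 ]
[0.66455551 0.10007403 0.34012631]
[0.64780096 0.10021364 0.24763163]
chair [0.82782671 0.05666271 0.        ] [0.79558059 0.01812463 0.4       ] [0.82365941 0.08742486 0.3       ]
```

Request:
jog_arm(turn=[[0,0,0],[0,0,0],[0,0,0],[0,0,0],[0,0,0],[0,0,0],[0,0,0],[0,0,0],[0.0012,-0.045,0.013],[0.0012,-0.045,0.013],[0.0012,-0.045,0.013],[0.0012,-0.045,0.013],[0,0,0],[0,0,0],[0,0,0]], delta_pos=[[0.0314,-0.0061,-0.002],[0.0314,-0.0061,-0.002],[0.0314,-0.0061,-0.002],[0.0314,-0.0061,-0.002],[0.0314,-0.0061,0],[0.0314,-0.0061,0],[0.0314,-0.0061,0],[0.0314,-0.0061,0],[0,0,0],[0,0,0],[0,0,0],[0,0,0],[0,0,0],[0,0,0],[0,0,0]], gripper=[0.05,0.05,0.05,0.05,0.05,0.05,0.05,0.05,0.05,0.05,0.05,0.05,0.05,0.05,0.05])

```text
time: 13.3
tool_pos: [0.6642, 0.0999, 0.3424]
tcp_rot: [-3.128, 0.013, 0.283]
wrist_force: [0.1, -0.7, 0.4]
width: 0.589
grip_force: 0.0
```

Run:
```python
from lid import *
s=snap('scene','s6.png');t=snap('top','t6.png')
a=cv2.resize(s[60:210,280:400,::-1],(440,550),interpolation=cv2.INTER_CUBIC)
b=cv2.resize(t[165:275,225:300,::-1],(360,550),interpolation=cv2.INTER_CUBIC)
cv2.imwrite('pics/c8.png',np.hstack([a,b]))
s=read_state();print(s['tool_pos'],s['q'].round(3),s['wrist_force'])
go(*lidpose(1.75,.206))
print(axis('t6.png',(208,236,195,262),.017,165)[:4]); print(axis('t6.png',(255,285,195,262),.017,165)[:4])
```

```text
[0.66374463 0.09999957 0.34343651] [0.102 0.334 1.322 0.02  1.663 1.681] [-0.87962815  0.67124846  0.25361381]
tool-frame shift [ 0.0014 -0.0001  0.0971] world [-0.0159  0.0002 -0.0958] turn [-0.0002  0.      0.0003]Traceback (most recent call last):
  File "<stdin>", line 8, in <module>
  File "h.py", line 17, in axis
    n,l,st,c=cv2.connectedComponentsWithStats(m); i=1+st[1:,4].argmax(); ys,xs=np.nonzero(l==i)
                                                      ~~~~~~~~~~~~~~~^^
ValueError: attempt to get argmax of an empty sequence
```

View pics/c8.png

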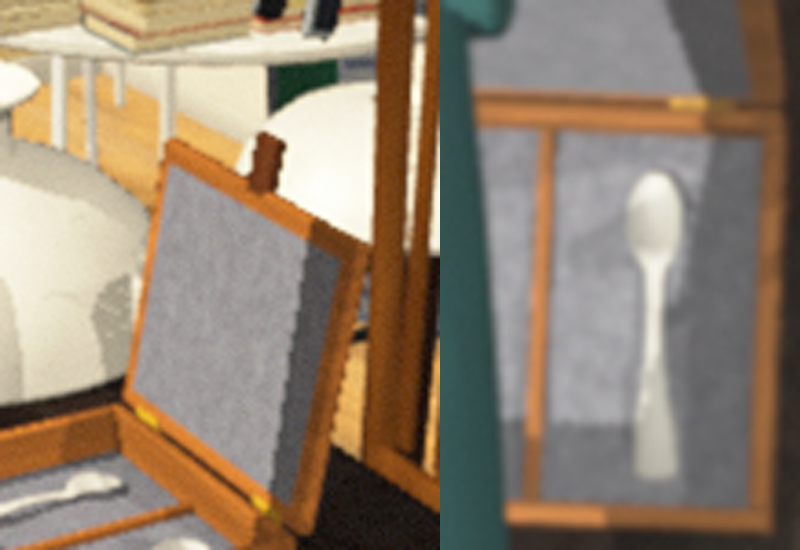

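c8 shows the laid-down spoon's bowl (656,218) and tail (656,475) vertical in the top picture. The other spoon was vertical there too, so the two are parallel. The tab tip at scene pixel (354,98) is within about 1 px of the model's (352,97). Moving down onto the tab.

Request:
jog_arm(turn=[[0,0,0],[0,0,0],[0,0,0],[0,0,0],[0,0,0],[0,0,0],[0,0,0],[0,0,0]], delta_pos=[[0.0014,0,0.02],[0,0,0.02],[0,0,0.02],[0,0,0.015],[0,0,0.012],[0,0,0.009],[0,0,0],[0,0,0]], gripper=[0.05,0.05,0.05,0.05,0.05,0.05,0.05,0.05])

```text
time: 14.07
tool_pos: [0.6479, 0.1001, 0.2489]
tcp_rot: [-3.128, 0.013, 0.282]
wrist_force: [0.4, 0.8, -0.1]
width: 0.586
grip_force: 0.0
```

Request:
jog_arm(turn=[[0,0,0],[0,0,0],[0,0,0],[0,0,0],[0,0,0],[0,0,0]], delta_pos=[[0,0,0],[0,0,0],[0,0,0],[0,0,0],[0,0,0],[0,0,0]], gripper=[0,0,0,0,0,0], grip_force=40)

```text
time: 14.57
tool_pos: [0.6491, 0.1033, 0.2508]
tcp_rot: [-3.123, 0.011, 0.276]
wrist_force: [0.4, 7.7, 2.1]
width: 0.297
grip_force: 40.9
```

Run:
```python
from lid import *
s=read_state();print(s['tool_pos'],s['q'].round(3),s['wrist_force'],s['torque'])
go(*lidpose(1.75,.206))
# constant body-twist arc rows
N=16;da=(1.75-1.047)/N
p,R=lidpose(1.75,.206);p2,R2=lidpose(1.75-da,.206)
print(da,'row shift',(R.T@(p2-p)).round(5),'turn',Ro.from_matrix(R.T@R2).as_rotvec().round(5)); print(lidpose(1.047,.206))
```

```text
[0.64909523 0.10330086 0.25076416] [0.106 0.336 1.486 0.026 1.494 1.68 ] [0.40000421 7.70440696 2.10051003] [ 1.12624308 -0.04584278 -0.32746628]
tool-frame shift [-0.0007  0.0031  0.0033] world [-0.0013 -0.0031 -0.0031] turn [-0.0054 -0.0027  0.0016]
0.043937500000000004 row shift [-9.05e-03  0.00e+00 -6.00e-05] turn [0.      0.04394 0.     ]
(array([0.50734355, 0.10138403, 0.22738191]), array([[ 0.86589655, -0.00833241,  0.50015371],
       [-0.00721526, -0.99996528, -0.00416763],
       [ 0.50017107, -0.        , -0.86592661]]))
```

Gripped: 25.4 mm wide, as the tab should be. The tab sits 3 mm further to +y, so I'll relieve that side load and then swing the lid.

Request:
jog_arm(turn=[[0,0,0],[0,0,0],[0,0.01,0],[0,0.02,0],[0,0.03,0],[0,0.03,0],[0,0.03,0],[0,0.03,0],[0,0.03,0],[0,0.02,0],[0,0.01,0],[0,0,0],[0,0,0]], delta_pos=[[0,-0.003,0],[0,0,0],[-0.0021,0,0],[-0.0041,0,0],[-0.0062,0,0],[-0.0062,0,0],[-0.0062,0,0],[-0.0062,0,0],[-0.0062,0,0],[-0.0041,0,0],[-0.0021,0,0],[0,0,0],[0,0,0]], gripper=[0,0,0,0,0,0,0,0,0,0,0,0,0])

```text
time: 15.65
tool_pos: [0.6058, 0.1039, 0.2549]
tcp_rot: [-3.14, 0.013, -0.054]
wrist_force: [0.1, 1.8, 6.2]
width: 0.297
grip_force: 41.5
```

```bash
cat >> lid.py <<'E'
def est():
    s=read_state(); R=Ro.from_rotvec(s['tcp_rot']).as_matrix(); h=w(P,(.1,0,.046)); v=s['tool_pos']-h; c=np.array([np.cos(P[2]),np.sin(P[2]),0])
    x,z=v@c,v[2]; d=np.hypot(x,z); print('a_pos',np.arctan2(z,-x)+np.arcsin(.006/d),'d',d,'a_tool',np.arctan2(-R[2,2],R[:,2]@c),'F',s['wrist_force'].round(1),'T',s['torque'].round(2),s['width'],s['time'],s['grip_force'])
E
python3 -c "
from lid import *
est()"
```

```text
a_pos 1.602586496834561 d 0.2088913792358773 a_tool 1.5366174068656742 F [0.1 1.8 6.2] T [ 0.33  0.12 -0.  ] 0.2969816965879197 15.65 41.52879774570465
```

Request:
jog_arm(turn=[[0,0.01,0],[0,0.02,0],[0,0.03,0],[0,0.03,0],[0,0.03,0],[0,0.03,0],[0,0.03,0],[0,0.03,0],[0,0.02,0],[0,0.01,0],[0,0.01,0],[0,0,0],[0,0,0]], delta_pos=[[-0.0021,0,-0.001],[-0.0041,0,0],[-0.0062,0,0],[-0.0062,0,0],[-0.0062,0,0],[-0.0062,0,0],[-0.0062,0,0],[-0.0062,0,0],[-0.0041,0,0],[-0.0021,0,0],[-0.0021,0,0],[0,0,0],[0,0,0]], gripper=[0,0,0,0,0,0,0,0,0,0,0,0,0])

```text
time: 16.73
tool_pos: [0.5542, 0.1044, 0.2479]
tcp_rot: [-3.11, 0.013, -0.444]
wrist_force: [-2.4, 1.6, 6.7]
width: 0.295
grip_force: 41.5
```

```bash
sed -i 's/+np.arcsin/-np.arcsin/' lid.py; python3 -c "
from lid import *
est()"
```

```text
a_pos 1.2943364871179701 d 0.20827475022947206 a_tool 1.2871762901373123 F [-2.4  1.6  6.7] T [0.47 0.23 0.23] 0.29532616220420954 16.7333 41.54214084148407
```

Request:
jog_arm(turn=[[0,0.01,0],[0,0.02,0],[0,0.03,0],[0,0.03,0],[0,0.03,0],[0,0.03,0],[0,0.03,0],[0,0.03,0],[0,0.02,0],[0,0.01,0],[0,0.003,0],[0,0,0],[0,0,0],[0,0,0],[0,0,0]], delta_pos=[[-0.0021,0,-0.001],[-0.0041,0,0],[-0.0062,0,0],[-0.0062,0,0],[-0.0062,0,0],[-0.0062,0,0],[-0.0062,0,0],[-0.0062,0,0],[-0.0041,0,0],[-0.0021,0,0],[-0.0006,0,0],[0,0,0],[0,0,0],[0,0,0],[0,0,0]], gripper=[0,0,0,0,0,0,0,0,0,0,0,0,0,0,0])

```text
time: 17.98
tool_pos: [0.5072, 0.1049, 0.2291]
tcp_rot: [3.033, -0.012, 0.817]
wrist_force: [-4.3, 5.0, 7.0]
width: 0.294
grip_force: 41.8
```

Run:
```python
from lid import *
est()
s=snap('scene','s7.png');t=snap('top','t7.png')
a=cv2.resize(s[70:250,235:395,::-1],(480,540),interpolation=cv2.INTER_CUBIC)
b=cv2.resize(t[140:290,185:385,::-1],(320,240),interpolation=cv2.INTER_CUBIC)
b=np.vstack([b,np.zeros((300,320,3),np.uint8)])
cv2.imwrite('pics/c9.png',np.hstack([a,b]))
for A in(1.0,1.047,1.1):print(A,[np.round([(u-235)*3,(v-70)*3]).tolist() for u,v in (proj('scene',lidp(P,A,.2,y,z)) for y,z in((.12,0),(-.12,0),(-.12,.012)))])
est()
```

```text
a_pos 1.0504841101909073 d 0.20771354137593237 a_tool 1.0446707357700058 F [-4.3  5.   7. ] T [0.63 0.31 0.41] 0.29385290754816634 17.9833 41.80382430553436
1.0 [[119.0, 142.0], [266.0, 244.0], [278.0, 233.0]]
1.047 [[128.0, 135.0], [275.0, 235.0], [288.0, 225.0]]
1.1 [[138.0, 127.0], [287.0, 226.0], [299.0, 216.0]]
a_pos 1.0505864933774742 d 0.20769483061931635 a_tool 1.0447135193608135 F [-4.2  4.4  7.4] T [0.59 0.33 0.43] 0.29384571414470456 18.0833 41.8138325214386
```

View pics/c9.png

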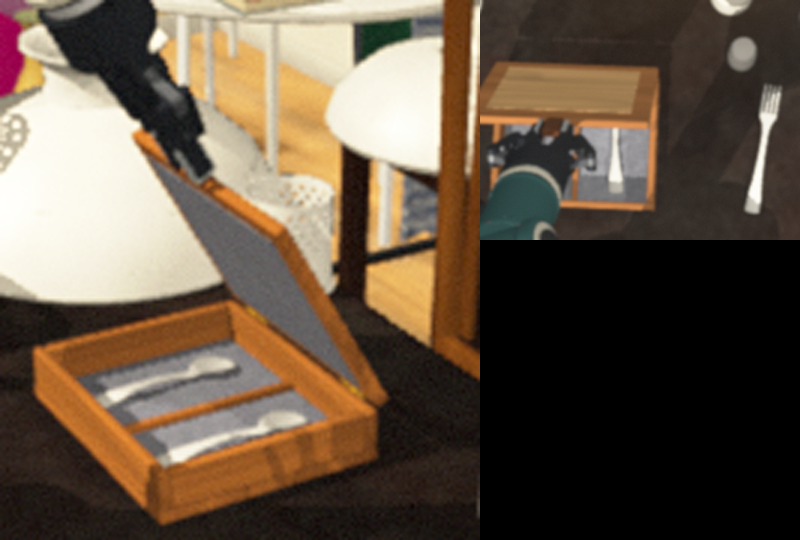

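c9 shows the lid held by its tab. Its edge corners are at crop (135,135) and (277,235); the model gives (128,135) and (275,235) at 60 degrees. Both spoons are parallel with their bowls towards the hinge, and the fork hasn't moved. Handing in.

```bash
python3 -c "
from h import *
print(ticket.finish_job())"
```

```text
the job is handed in; nothing more can be done
None
```

The teaspoon lies flat in the empty half, parallel to the other one with its bowl towards the hinge; the lid is held by its tab at about 60 degrees (1.045–1.05 rad), and the job was handed in at 18 s without a verdict coming back. My first grasp closed too high and shifted the loose spoon about 3 mm before the second one held.

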